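Start up the cutting station

ROBOT

A 6-joint arm with a two-finger parallel gripper is mounted at the origin on the work surface. World frame = base frame: x ahead of the robot, y to its left, z up, the work surface at z = 0. Lengths are in mm, angles in rad, forces in N, time in s.
With the tool pointing down it reaches from about 250 to 775 mm from the base axis. Payload 4 kg.
Tool frame: the origin (TCP) lies midway between the tips of the shut fingers; the grasp point (between the pads) lies 19 mm behind it (bot.grip_point_offset is the distance from the TCP to the grasp point, in mm); z points along the fingers, y is the line along which they close (so a half turn about z gives the same grasp; the last joint's range is limited). The gripper opens to 85 mm and grips with 20 to 120 N. Pads are 22 mm wide; open, the fingers measure 114 mm over their backs; the gripper's body (76 mm by 85 mm) begins 54 mm behind the grasp point. The pads swing forward as they close: fully open they stand 13 mm farther back than shut.
Start: joints at [-1.356, 0.087, 1.371, -0, 1.684, -0.103], TCP at [171.86, -522.48, 197.441] pointing down, gripper open.
Joint ranges: [-3.1, 3.1], [-0.76, 2.03], [0.27, 2.55], [-1.08, 4.22], [0.17, 2.65], [-2.57, 2.57]. Speed limits (rad/s): [2.79, 2.79, 3.14, 3.14, 3.14, 3.14].

INTERFACE

Orientations are given as a 3x3 rotation matrix whose columns are the frame's x, y, z axes.
In Python, from workcell import bot, optics gives the robot as it stands.
- The arm moves only by the tool arm_command, never from a script. Its argument "increments" is text: rows parted by semicolons, each of 4 numbers parted by spaces: the shift along the tool's x, y, z in m, then the turn about the tool's z in rad. In form: tx ty tz roll; .... A call has 1 to 12 rows; each row is the pose to reach, as a shift and turn from the pose commanded when the call began, along the tool's axes at that moment; what a row does not reach only later rows make up. A row lasts 1/12 s, in which the tool goes at most 41.7 mm and 7.16 degrees, less where a joint would pass 70% of its speed; a pose out of reach is approached as far as the arm can. A call with a gripper value outside its range is refused whole. "gripper" is the opening, from 0 (shut) to 1 (fully open), set as the call begins (left out, the last holds). The fingers move at their own pace and stop on an object; "squeeze" is the grip in N (left out, the last holds). Time passes only in rows, so rows that repeat a pose let the fingers close. It gives the time, the measured TCP pose, the force, the opening and the grip force at its end, in the units of the state.
- bot.sense(): the state, without advancing time (a new reading comes with each control period).
- optics.capture(name): name is "side" or "top" or "wrist"; returns the picture (384x512x3 uint8, red, green, blue); there is no depth.
- optics.get_calibration(name): a dict with "camera_matrix" (3x3 intrinsics, pixels), "world_to_cam" (4x4, takes a point from world to camera coordinates). Camera axes: x right, y down, z forward; pixel columns grow to the right and rows downward; lengths in mm; the calibration is good to about 2 mm. A picture is of the moment at which its call begins: read the wrist's pose just before it. get_calibration takes no time and is no camera call; for the wrist camera it gives the pose at the moment of the call.
- bot.job_done(): hands the job in; it is judged then, once.
Trained networks look in the newest picture that a camera, given by its name, has taken for a name from the list of things; names that differ only in an ending like _2 or _b are one class to them, and where a whole thing is asked for, a point or a joint stands for the part that bears it (a point fixed in the world has none). Each returns a list of dicts, best first, with "score" (0 to 1); they miss things now and then, are a little off and sometimes report something else, mostly with a low value. They report only what shows in the picture. A call takes as long as a camera call. They do not tell look-alikes from the thing itself.
- optics.find_in(thing, camera): "xyz" ([x, y, z] in mm, in world coordinates, good to about 4 mm: the middle of the surface that is visible of it).
- optics.cut_out(thing, camera): "region" (384x512 bool, what is visible of it).
The state is a dict: "clock": time; "joint_positions": joint angles; "dq": joint speeds; "effort": joint torques, N m; "ee_pos": TCP position; "orientation": TCP orientation; "wrist_force": force on the tool from outside, world axes, zero at the start; "torque": the same for the moment, N m; "finger_gap": finger opening in mm; "grip_force": force on a finger pad.
Only numpy, scipy, OpenCV 4.12 (cv2) and the standard library are available. Lean on these libraries where they do the work, as an engineer would, in place of code of your own. Each camera call takes 0.05 s, during which the arm holds its last target. There are 200 camera calls.

TASK

Start the cutting station by pressing its controls in this order: on the power box, push down the raised end of the wide rocker until it is fully over; then press the flat round start button on the dust extractor's box fully home; then press the long bar-shaped start key on the saw's box fully home. All three stay where you press them. Only press: do not push the mushroom-shaped stop buttons, and leave everything else on the bench where it stands.

Things in the scene. Friction and masses are not known exactly. Their poses are not given: they have to be found in the camera images.
- power_box: Power box: a grey casing 120 mm along its x, 90 mm along its y, 50 mm high, bolted to the bench; origin under its centre, z up, turned up to 0.9 rad from world axes. It carries one wide black rocker across its middle and nothing else. The three boxes stand about 0.3 m apart in a row from left to right, in any order.
- rocker (a joint): rocker angle, rad: 0 to 0.06 off (end at the box's +x side raised), 0.44 on (that end down against its stop). A black slab, 80 mm along the box's x, 44 mm wide, 10 mm thick, pivoting about a line along the box's y over the box's centre, 65 mm above the bench. Stays where it is left; turning it takes 0.05 N m (2 N at the press point, up to 5 N nearer the pivot).
- rocker_end (a point): the place to press on the rocker: on the upper face of the end that is raised when off, 28 mm from the pivot; moves with the rocker, from 76 mm above the bench when off down to about 64 mm when on
- extractor_box: Dust extractor's box: a grey casing 120 mm along its x, 90 mm along its y, 50 mm high, bolted to the bench; origin under its centre, z up, turned up to 0.9 rad from world axes. On top, a flat round start button at the +x end (31 mm from the centre) and a mushroom stop button at the -x end (31 mm from the centre).
- round_start (a joint): how far the round start button is pressed, m: 0 out, 0.006 fully home. It latches: it has no spring, resists with about 3.5 N, and stays where it is pressed to.
- round_start_top (a point): centre of the upper face of the round start button, 36 mm across; 12 mm above the casing (62 mm above the bench) when out, 6 mm when home; moves with it
- extractor_stop (a joint): how far the extractor's stop button (a wide-headed mushroom, 38 mm across, its top 26 mm above the casing) is pressed, m: 0 out, 0.006 home; a spring holds it out with 1.8 N, rising to 5.4 N
- saw_box: Saw's box: a grey casing 120 mm along its x, 90 mm along its y, 50 mm high, bolted to the bench; origin under its centre, z up, turned up to 0.9 rad from world axes. On top, a flat bar-shaped start key at the +x end (31 mm from the centre) and a mushroom stop button at the -x end (31 mm from the centre).
- bar_start (a joint): how far the bar start key is pressed, m: 0 out, 0.006 fully home. It latches: no spring, about 3.5 N, stays where it is pressed to.
- bar_start_top (a point): centre of the upper face of the bar-shaped start key, 26 mm along the box's x and 66 mm along its y; 12 mm above the casing (62 mm above the bench) when out, 6 mm when home; moves with it
- saw_stop (a joint): how far the saw's stop button (a wide-headed mushroom, 38 mm across, its top 26 mm above the casing) is pressed, m: 0 out, 0.006 home; sprung like the extractor's
- tape_roll: Bystander: brown tape roll, a short upright tube 60 mm across with a 38 mm hole, 48 mm high, between two of the boxes; origin under its centre
- tin: Bystander: small can, 56 mm across, 85 mm high, between two of the boxes; origin under its centre
- paint_can: Bystander: paint can, 90 mm across, 110 mm high, beyond the boxes; origin under its centre
- glue_bottle: Bystander: glue bottle, 56 mm across, 150 mm high, beyond the boxes; origin under its centre
- screw_clamp: Bystander: wooden hand-screw clamp lying flat beyond the boxes, about 130 by 300 mm, 34 mm high; origin under its centre
- screwdriver: Bystander: screwdriver lying on the robot's side of the boxes; origin under its middle
- tape_measure: Bystander: tape measure standing on the robot's side of the boxes, 70 x 40 x 65 mm; origin under its centre
Mind the look-alikes: they are no part of the job. What is shaped like the saw_box but blue or red is not meant.

How it is judged:
By the outcome, as a careful person would: the job done as asked, in the order asked, and still so for the second after the job is handed in, with the robot touching nothing.
It also fails if it takes over 58 s, if anything falls off the work surface, if the arm or the gripper's body presses on something with over 40 N, if the wrist force passes 120 N, or if a joint passes its speed limit or range.

## Working session

There is one attempt and no reset: what is moved stays moved. The work goes in short steps, Python scripts to look and compute and a tool call to move; the robot and the scene stay as the last step left them, time stands still between calls to the robot, and variables do not carry over. Pictures are saved under pics/ and viewed, at most 10 in all, crops included, and the job is handed in when it is done.

Besides the shell and the picture viewer there is one more tool, called by a JSON object that holds its "method" and its "body". arm_command: Moves the arm, as the interface text tells. Its arguments: {"type":"object","properties":{"increments":{"type":"string"},"gripper":{"type":"number"},"squeeze":{"type":"number"}},"required":["increments"]}

```bash
mkdir -p pics; python3 - <<'E'
from workcell import bot, optics
import cv2, numpy as np
s=bot.sense(); print(s['clock'],s['ee_pos'],np.round(s['orientation'],3).tolist(),s['finger_gap'])
ims=[]
for c in ['top','side']:
    im=optics.capture(c); cv2.imwrite(f'pics/{c}0.png',im[:,:,::-1])
    for t in ['power_box','rocker_end','extractor_box','round_start_top','extractor_stop','saw_box','bar_start_top','saw_stop']:
        try:
            print(c,t,[(np.round(d['xyz']).tolist(),round(d['score'],2)) for d in optics.find_in(t,c)[:4]])
        except Exception as e: print(c,t,e)
E
```

```text
0.0 [ 171.74419116 -521.88300593  196.2179944 ] [[0.95, 0.313, -0.0], [0.313, -0.95, 0.002], [0.0, -0.002, -1.0]] 85.68007004130125
top power_box [([500.0, -306.0, 51.0], 0.56)]
top rocker_end [([499.0, -320.0, 70.0], 0.86)]
top extractor_box [([558.0, -30.0, 51.0], 0.82)]
top round_start_top [([583.0, -49.0, 62.0], 0.67)]
top extractor_stop [([530.0, -12.0, 72.0], 0.64)]
top saw_box [([734.0, 408.0, 50.0], 0.95), ([346.0, 60.0, 46.0], 0.84), ([530.0, 285.0, 54.0], 0.65)]
top bar_start_top [([562.0, 282.0, 59.0], 0.69), ([758.0, 408.0, 60.0], 0.59), ([378.0, 59.0, 64.0], 0.53), ([579.0, -152.0, 43.0], 0.26)]
top saw_stop [([316.0, 66.0, 74.0], 0.55), ([500.0, 288.0, 71.0], 0.54), ([695.0, 422.0, 74.0], 0.51)]
side power_box [([495.0, -286.0, 49.0], 0.61)]
side rocker_end [([501.0, -311.0, 70.0], 0.56)]
side extractor_box [([537.0, -5.0, 47.0], 0.94)]
side round_start_top [([575.0, -43.0, 64.0], 0.57)]
side extractor_stop [([697.0, 274.0, 81.0], 0.67)]
side saw_box [([346.0, 97.0, 49.0], 0.94), ([518.0, 310.0, 47.0], 0.71), ([539.0, -7.0, 48.0], 0.63), ([700.0, 433.0, 52.0], 0.62)]
side bar_start_top [([566.0, 287.0, 63.0], 0.63), ([762.0, 412.0, 65.0], 0.59), ([378.0, 69.0, 61.0], 0.46), ([578.0, -40.0, 64.0], 0.4)]
side saw_stop [([500.0, 289.0, 75.0], 0.78), ([697.0, 434.0, 79.0], 0.76), ([317.0, 71.0, 71.0], 0.55), ([529.0, -0.0, 76.0], 0.22)]
```

View pics/top0.png

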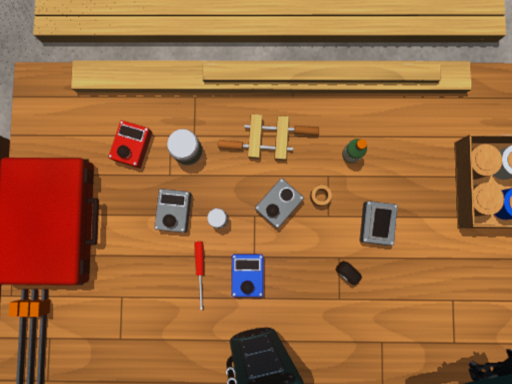

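View pics/side0.png

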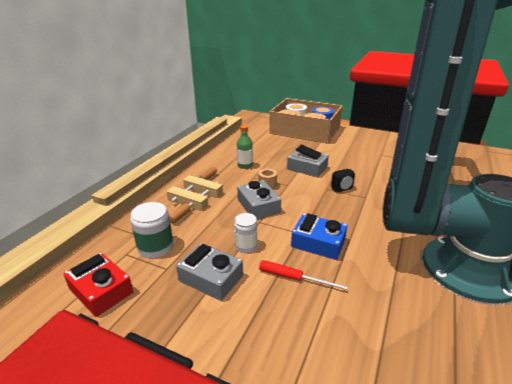

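The top view shows three boxes shaped like the saw's: grey at (172,212), blue at (248,275) and red at (130,145). Only the grey one matches the grey casing and stands in the row, so it is the one meant. The extractor is at (279,204) and the power box at (379,223). I'll confirm this in one enlarged crop and fit the box poses.

```bash
cat > h.py <<'E'
import numpy as np, cv2
from workcell import bot, optics
def plane(cam,uv,z):
    c=optics.get_calibration(cam);K=np.array(c['camera_matrix']);T=np.array(c['world_to_cam'])
    R,t=T[:3,:3],T[:3,3];o=-R.T@t
    d=(R.T@np.linalg.inv(K)@np.c_[uv,np.ones(len(uv))].T).T
    return o+d*((z-o[2])/d[:,2])[:,None]
E
python3 - <<'E'
from h import *
a=cv2.imread('pics/top0.png');b=cv2.imread('pics/side0.png')
r=lambda im,x,y,w,h:cv2.resize(im[y:y+h,x:x+w],(400,300),interpolation=cv2.INTER_CUBIC)
cv2.imwrite('pics/crop.png',np.vstack([np.hstack([r(a,339,193,80,60),r(a,239,174,80,60)]),np.hstack([r(a,132,182,80,60),r(b,268,130,80,60)])]))
optics.capture('top')
for t,zs in [('power_box',50),('rocker_end',70),('extractor_box',50),('round_start_top',62),('extractor_stop',76),('saw_box',50),('bar_start_top',62),('saw_stop',76)]:
    for d in optics.cut_out(t,'top')[:3]:
        v,u=np.nonzero(d['region']); p=plane('top',np.c_[u,v].astype(float),zs)
        rc=cv2.minAreaRect(p[:,:2].astype(np.float32))
        print(t,round(d['score'],2),np.round(p.mean(0)),np.round(rc[0]),np.round(rc[1]),round(rc[2]))
E
```

```text
power_box 0.65 [ 499. -311.   50.] [ 500. -312.] [ 98. 120.] 84
rocker_end 0.95 [ 499. -317.   70.] [ 500. -317.] [43. 79.] 82
extractor_box 0.58 [554. -26.  50.] [555. -26.] [ 90. 121.] 49
extractor_stop 0.65 [532.  -7.  76.] [532.  -6.] [34. 36.] 45
saw_box 0.83 [347.  64.  50.] [348.  65.] [116.  89.] 0
saw_box 0.62 [531. 282.  50.] [530. 282.] [ 97. 122.] 85
saw_box 0.59 [727. 413.  50.] [728. 412.] [105. 127.] 73
bar_start_top 0.68 [759. 409.  62.] [759. 408.] [71. 31.] 76
bar_start_top 0.67 [ 499. -309.   62.] [ 499. -309.] [ 97. 119.] 84
bar_start_top 0.63 [562. 280.  62.] [562. 280.] [70. 27.] 85
saw_stop 0.65 [318.  64.  76.] [318.  65.] [33. 34.] 1
saw_stop 0.44 [700. 426.  76.] [700. 427.] [38. 41.] 0
```

View pics/crop.png

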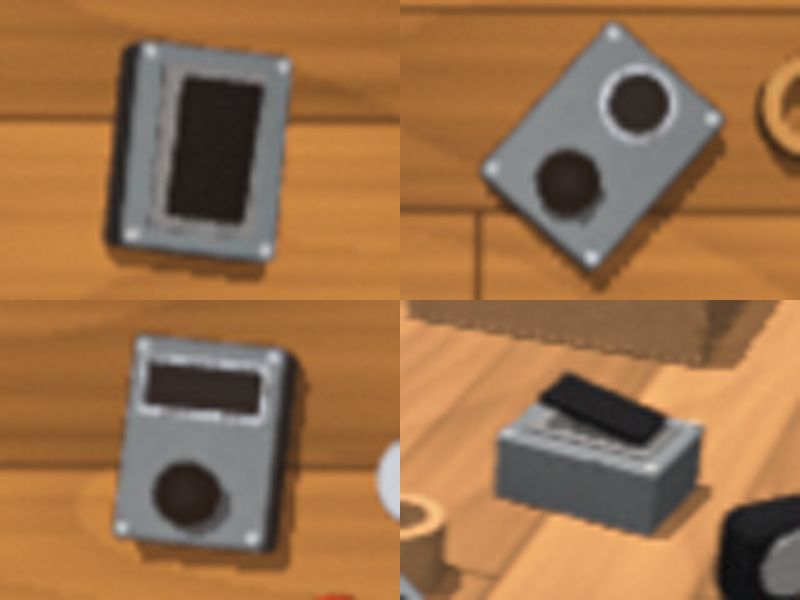

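The enlarged crop shows the following:
- **Saw box:** the grey box (bottom-left crop) has the bar key at its far end and the mushroom stop at its near end. It is the one meant; the blue and red boxes are look-alikes.
- **Extractor:** the ringed flat button is at the upper right, and the mushroom stop at the lower left.
- **Rocker:** the raised end is the far (+x) end, at about (528,-318).

I'm moving to above the rocker end now, with the fingers shut and the tool rolled to line up with the world axes.

{"method": "arm_command", "body": {"increments": "0.034 -0.007 0 0.06; 0.074 -0.015 0.005 0.12; 0.114 -0.023 0.01 0.18; 0.154 -0.031 0.015 0.24; 0.194 -0.039 0.02 0.318; 0.234 -0.047 0.03 0.318; 0.274 -0.055 0.04 0.318; 0.314 -0.063 0.05 0.318; 0.354 -0.072 0.056 0.318; 0.390 -0.079 0.056 0.318; 0.403 -0.081 0.056 0.318; 0.403 -0.081 0.056 0.318", "gripper": 0}}

```text
clock: 2.35
ee_pos: [531.9, -317.3, 140.8]
orientation: [[1.0, 0.005, 0.0], [0.005, -1.0, 0.001], [0.0, -0.001, -1.0]]
wrist_force: [-0.7, -0.4, -0.7]
finger_gap: -0.1
grip_force: 0.0
```

```bash
python3 - <<'E'
from h import *
im=optics.capture('wrist'); cv2.imwrite('pics/w1.png',im[:,:,::-1])
s=bot.sense();print(s['ee_pos'],s['finger_gap'])
for d in optics.cut_out('rocker_end','wrist')[:2]:
    v,u=np.nonzero(d['region']); p=plane('wrist',np.c_[u,v].astype(float),70)
    rc=cv2.minAreaRect(p[:,:2].astype(np.float32)); print(d['score'],np.round(rc[0]),np.round(rc[1]),rc[2])
print(optics.find_in('rocker_end','wrist')[:2])
E
```

```text
[ 530.16792503 -318.84975701  141.07830155] -0.15343583707889558
0.65 [ 507. -323.] [45. 62.] 83.44536590576172
[{'xyz': [519.0, -320.8, 74.3], 'score': 0.7}]
```

View pics/w1.png

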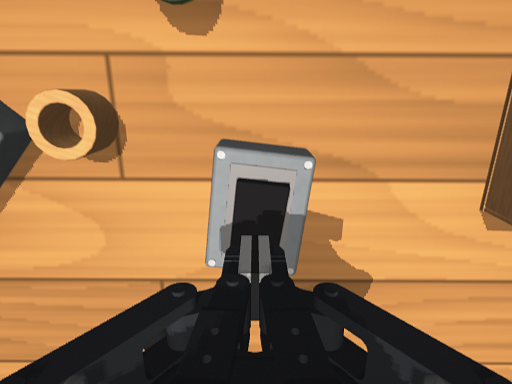

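The wrist view shows the rocker under the fingers: its far edge is at about (264,182) px and the shut fingertips sit over the far half. The position agrees, so I'll press.

{"method": "arm_command", "body": {"increments": "0 0 0.025 0; 0 0 0.048 0; 0 0 0.057 0; 0 0 0.06 0; 0 0 0.063 0; 0 0 0.066 0; 0 0 0.068 0; 0 0 0.070 0; 0 0 0.072 0; 0 0 0.073 0; 0 0 0.074 0; 0 0 0.074 0"}}

```text
clock: 3.5
ee_pos: [529.4, -319.5, 67.3]
orientation: [[1.0, -0.0, -0.0], [-0.0, -1.0, -0.0], [-0.0, 0.0, -1.0]]
wrist_force: [-0.0, 0.1, -0.3]
finger_gap: 0.2
grip_force: 0.0
```

{"method": "arm_command", "body": {"increments": "0 0 0.001 0; 0 0 0.002 0; 0 0 0.003 0; 0 0 0.003 0"}}

```text
clock: 3.83
ee_pos: [529.2, -319.5, 64.1]
orientation: [[1.0, -0.0, -0.0], [-0.0, -1.0, 0.0], [-0.0, -0.0, -1.0]]
wrist_force: [-0.8, 0.1, 0.2]
finger_gap: 0.3
grip_force: 0.0
```

{"method": "arm_command", "body": {"increments": "0 0 0.001 0; 0 0 0.002 0; 0 0 0.003 0; 0 0 0.003 0"}}

```text
clock: 4.17
ee_pos: [529.2, -319.5, 61.1]
orientation: [[1.0, -0.0, -0.0], [-0.0, -1.0, 0.0], [-0.0, -0.0, -1.0]]
wrist_force: [-1.0, 0.7, 0.1]
finger_gap: -0.0
grip_force: 0.0
```

```bash
python3 - <<'E'
from h import *
a=optics.capture('side');b=optics.capture('wrist')
r=lambda im,x,y,w,h:cv2.resize(im[y:y+h,x:x+w],(400,300),interpolation=cv2.INTER_CUBIC)
cv2.imwrite('pics/c2.png',np.hstack([r(a,258,120,100,75),r(b,156,120,200,150)])[:,:,::-1])
E
```

```text
(no output)
```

View pics/c2.png

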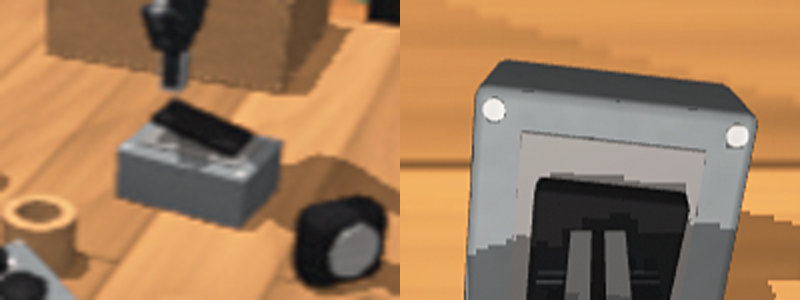

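```bash
python3 - <<'E'
from h import *
s=bot.sense();print(s['clock'],s['ee_pos'],s['finger_gap'],np.round(s['joint_positions'],4),s['wrist_force'])
e=np.array(s['ee_pos'])
for cam in ['side','wrist','top']:
    c=optics.get_calibration(cam);K=np.array(c['camera_matrix']);T=np.array(c['world_to_cam'])
    for n,p in [('tcp',e),('tcp+20',e+[0,0,20]),('rocker far edge',np.array([539,-319,78.])),('box far top L',None)]:
        if p is None: continue
        q=K@(T[:3,:3]@p+T[:3,3]); print(cam,n,np.round(q[:2]/q[2],1))
    for sx in (-60,60):
      for sy in (-45,45):
        y=-.12; p=np.array([500+sx*np.cos(y)-sy*np.sin(y),-315+sx*np.sin(y)+sy*np.cos(y),50]);q=K@(T[:3,:3]@p+T[:3,3]); print(cam,'corner',sx,sy,np.round(q[:2]/q[2],1))
E
```

```text
4.2667 [ 529.32936696 -319.59772705   61.31963229] -0.22358659998942024 [-6.3480e-01  2.9900e-01  1.3957e+00 -1.0000e-04  1.4471e+00  9.3620e-01] [0.72769891 0.50025231 0.32761167]
side tcp [299.7 151.3]
side tcp+20 [300.1 146. ]
side rocker far edge [297.3 146.5]
side corner -60 -45 [328.5 155.3]
side corner -60 45 [318.2 165.6]
side corner 60 -45 [297.2 147.8]
side corner 60 45 [285.7 157.2]
wrist tcp [254.8 224.5]
wrist tcp+20 [254.8 239.2]
wrist rocker far edge [253.7 220.6]
wrist corner -60 -45 [299.3 335.4]
wrist corner -60 45 [177.5 323.5]
wrist corner 60 -45 [330.5 180.4]
wrist corner 60 45 [186.2 163.6]
top tcp [381.5 212.7]
top tcp+20 [383.4 212.2]
top rocker far edge [382.8 208.9]
top corner -60 -45 [392.6 245.9]
top corner -60 45 [361.2 241.9]
top corner 60 -45 [396.7 204.5]
top corner 60 45 [365.6 200.5]
```

By the reported height the tip should already be in contact, but both views show it still above the rocker (side view tip at about (301,142)) with the rocker not yet moved. So the real tip sits higher than reported. I'll go down slowly and let the force tell me when it touches.

{"method": "arm_command", "body": {"increments": "0 0 0.001 0; 0 0 0.002 0; 0 0 0.003 0; 0 0 0.004 0; 0 0 0.005 0; 0 0 0.005 0"}}

```text
clock: 4.77
ee_pos: [529.2, -319.5, 56.1]
orientation: [[1.0, -0.0, -0.0], [-0.0, -1.0, 0.0], [-0.0, -0.0, -1.0]]
wrist_force: [-0.8, -0.4, 0.6]
finger_gap: 0.0
grip_force: 0.0
```

{"method": "arm_command", "body": {"increments": "0 0 0.001 0; 0 0 0.002 0; 0 0 0.003 0; 0 0 0.004 0"}}

```text
clock: 5.1
ee_pos: [529.4, -319.6, 52.3]
orientation: [[1.0, -0.0, 0.0], [-0.0, -1.0, -0.0], [0.0, 0.0, -1.0]]
wrist_force: [0.5, -0.2, -0.3]
finger_gap: 0.4
grip_force: 0.0
```

```bash
python3 - <<'E'
from h import *
print(bot.sense()['wrist_force'])
a=optics.capture('side');b=optics.capture('wrist')
r=lambda im,x,y,w,h:cv2.resize(im[y:y+h,x:x+w],(400,300),interpolation=cv2.INTER_CUBIC)
cv2.imwrite('pics/c3.png',np.hstack([r(a,274,126,60,45),r(b,156,120,200,150)])[:,:,::-1])
E
```

```text
[ 0.47858851 -0.15964023 -0.31158063]
```

View pics/c3.png

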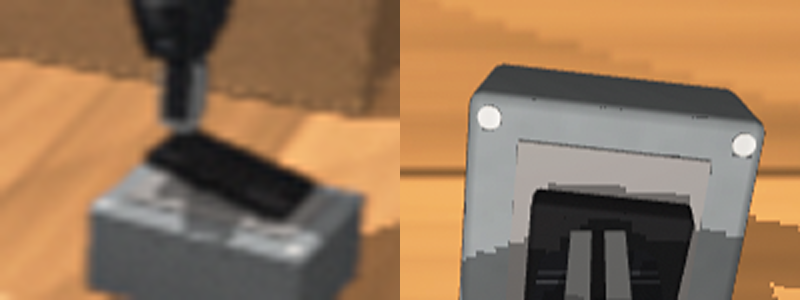

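The rocker is still raised. The tip now looks just at its far end, so reported height reads about 25 mm low. Continuing until the force rises.

{"method": "arm_command", "body": {"increments": "0 0 0.001 0; 0 0 0.002 0; 0 0 0.003 0; 0 0 0.004 0; 0 0 0.005 0; 0 0 0.006 0"}}

```text
clock: 5.7
ee_pos: [529.3, -319.6, 46.3]
orientation: [[1.0, -0.0, -0.0], [-0.0, -1.0, -0.0], [-0.0, 0.0, -1.0]]
wrist_force: [-0.1, 0.7, -0.4]
finger_gap: -0.1
grip_force: 0.0
```

{"method": "arm_command", "body": {"increments": "0 0 0.001 0; 0 0 0.002 0; 0 0 0.003 0; 0 0 0.004 0"}}

```text
clock: 6.03
ee_pos: [529.6, -319.7, 42.6]
orientation: [[1.0, -0.0, 0.001], [-0.0, -1.0, -0.0], [0.001, 0.0, -1.0]]
wrist_force: [-0.3, -0.1, 1.2]
finger_gap: -0.1
grip_force: 0.7
```

{"method": "arm_command", "body": {"increments": "0 0 0.001 0; 0 0 0.002 0; 0 0 0.003 0; 0 0 0.004 0"}}

```text
clock: 6.37
ee_pos: [529.8, -319.8, 38.8]
orientation: [[1.0, -0.0, 0.001], [-0.0, -1.0, -0.001], [0.001, 0.001, -1.0]]
wrist_force: [1.5, -0.1, 1.9]
finger_gap: 0.1
grip_force: 0.8
```

{"method": "arm_command", "body": {"increments": "0 0 0.001 0; 0 0 0.002 0; 0 0 0.003 0; 0 0 0.004 0"}}

```text
clock: 6.7
ee_pos: [529.8, -319.8, 34.8]
orientation: [[1.0, -0.0, 0.001], [-0.0, -1.0, -0.001], [0.001, 0.001, -1.0]]
wrist_force: [1.3, -0.9, 3.1]
finger_gap: -0.1
grip_force: 1.5
```

{"method": "arm_command", "body": {"increments": "0 0 0.001 0; 0 0 0.002 0; 0 0 0.003 0; 0 0 0.003 0"}}

```text
clock: 7.03
ee_pos: [529.9, -319.8, 31.6]
orientation: [[1.0, -0.0, 0.001], [-0.0, -1.0, -0.001], [0.001, 0.001, -1.0]]
wrist_force: [3.5, -0.3, 2.8]
finger_gap: 0.4
grip_force: 1.6
```

{"method": "arm_command", "body": {"increments": "0 0 0.001 0; 0 0 0.002 0; 0 0 0.002 0"}}

```text
clock: 7.28
ee_pos: [530.0, -319.9, 31.3]
orientation: [[1.0, -0.0, 0.002], [-0.0, -1.0, -0.001], [0.002, 0.001, -1.0]]
wrist_force: [1.1, 1.0, 9.3]
finger_gap: 0.2
grip_force: 4.1
```

It has stopped moving (z held at 31.3) and the force has jumped to 9 N. One more nudge will make sure it is fully over.

{"method": "arm_command", "body": {"increments": "0 0 0.001 0; 0 0 0.002 0; 0 0 0.002 0"}}

```text
clock: 7.53
ee_pos: [530.1, -320.0, 31.0]
orientation: [[1.0, -0.0, 0.002], [-0.0, -1.0, -0.002], [0.002, 0.002, -1.0]]
wrist_force: [-1.0, 1.8, 14.7]
finger_gap: -0.4
grip_force: 6.8
```

The rocker is at its stop. The real tip is about 35 mm above the reported z, which also fits the first touch. Lifting, then moving over to the extractor's start button.

{"method": "arm_command", "body": {"increments": "0 0 -0.03 0; 0 0 -0.06 0; 0.005 -0.03 -0.07 0; 0.01 -0.07 -0.07 0; 0.018 -0.11 -0.07 0; 0.026 -0.15 -0.07 0; 0.034 -0.19 -0.07 0; 0.042 -0.23 -0.07 0; 0.048 -0.265 -0.06 0; 0.048 -0.273 -0.05 0; 0.048 -0.273 -0.045 0; 0.048 -0.273 -0.045 0"}}

```text
clock: 8.53
ee_pos: [574.9, -46.7, 69.3]
orientation: [[1.0, 0.001, -0.007], [0.001, -1.0, -0.0], [-0.007, 0.0, -1.0]]
wrist_force: [-0.7, -0.8, -0.1]
finger_gap: -0.2
grip_force: 0.0
```

```bash
python3 - <<'E'
from h import *
s=bot.sense();print(s['clock'],s['ee_pos'],s['wrist_force'])
a=optics.capture('side');b=optics.capture('wrist');
r=lambda im,x,y,w,h:cv2.resize(im[y:y+h,x:x+w],(400,300),interpolation=cv2.INTER_CUBIC)
cv2.imwrite('pics/c4.png',np.vstack([np.hstack([r(a,228,161,80,60),r(b,106,75,300,225)]),np.hstack([r(a,268,130,80,60),r(optics.capture('top'),239,174,80,60)])])[:,:,::-1])
for t,z in [('round_start_top',62),('extractor_stop',76),('extractor_box',50)]:
  for d in optics.cut_out(t,'wrist')[:2]:
    v,u=np.nonzero(d['region']); p=plane('wrist',np.c_[u,v].astype(float),z)
    rc=cv2.minAreaRect(p[:,:2].astype(np.float32)); print(t,d['score'],np.round(rc[0]),np.round(rc[1]),rc[2])
E
```

```text
8.5333 [574.85228375 -46.70234945  69.30567   ] [-0.69400636 -0.79638461 -0.05162723]
round_start_top 0.69 [584. -51.] [35. 36.] 89.813232421875
extractor_stop 0.89 [547. -10.] [33. 27.] 76.49671173095703
extractor_box 0.57 [562. -31.] [ 90. 124.] 48.731624603271484
```

View pics/c4.png

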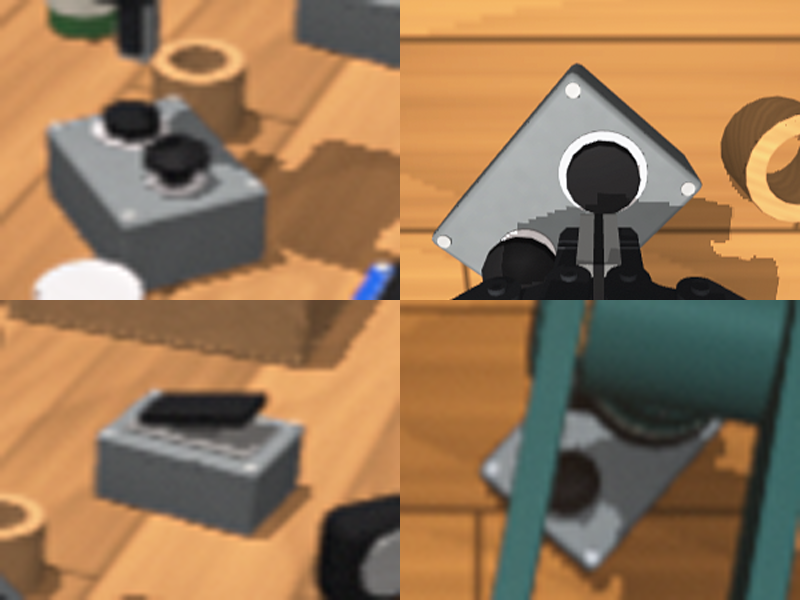

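The rocker (bottom left) is now tipped over, with its far end down. In the wrist view the round button is at about (258,206) and the fingertips at (254,236), lined up and clear of the mushroom. Next I'll descend with a small x correction.

{"method": "arm_command", "body": {"increments": "0.003 0.001 0 0; 0.003 0.001 0.01 0; 0.003 0.001 0.025 0; 0.003 0.001 0.035 0; 0.003 0.001 0.038 0; 0.003 0.001 0.038 0"}}

```text
clock: 9.33
ee_pos: [579.1, -47.5, 32.4]
orientation: [[1.0, -0.0, -0.004], [-0.0, -1.0, 0.001], [-0.004, -0.001, -1.0]]
wrist_force: [0.5, -0.7, -0.2]
finger_gap: -0.0
grip_force: 0.0
```

{"method": "arm_command", "body": {"increments": "0 0 0.001 0; 0 0 0.002 0; 0 0 0.003 0; 0 0 0.004 0"}}

```text
clock: 9.67
ee_pos: [581.0, -47.7, 31.1]
orientation: [[1.0, -0.0, 0.001], [-0.0, -1.0, -0.0], [0.001, 0.0, -1.0]]
wrist_force: [0.1, -0.3, -0.1]
finger_gap: -0.1
grip_force: 0.0
```

{"method": "arm_command", "body": {"increments": "0 0 0.001 0; 0 0 0.002 0; 0 0 0.003 0; 0 0 0.004 0"}}

```text
clock: 10.0
ee_pos: [580.6, -47.6, 27.0]
orientation: [[1.0, -0.0, 0.001], [-0.0, -1.0, -0.0], [0.001, 0.0, -1.0]]
wrist_force: [-1.6, -0.4, 3.8]
finger_gap: 0.1
grip_force: 1.7
```

{"method": "arm_command", "body": {"increments": "0 0 0.001 0; 0 0 0.002 0; 0 0 0.003 0; 0 0 0.004 0; 0 0 0.004 0"}}

```text
clock: 10.42
ee_pos: [580.6, -47.7, 22.3]
orientation: [[1.0, -0.0, 0.0], [-0.0, -1.0, -0.0], [0.0, 0.0, -1.0]]
wrist_force: [-0.4, -0.0, 1.9]
finger_gap: -0.3
grip_force: 1.3
```

{"method": "arm_command", "body": {"increments": "0 0 0.001 0; 0 0 0.002 0; 0 0 0.003 0; 0 0 0.003 0"}}

```text
clock: 10.75
ee_pos: [580.6, -47.7, 22.1]
orientation: [[1.0, -0.0, 0.001], [-0.0, -1.0, -0.0], [0.001, 0.0, -1.0]]
wrist_force: [-6.1, 1.7, 13.2]
finger_gap: -0.0
grip_force: 6.6
```

The button is home: z held at 22.1 and the force rose to 13 N. Pressing briefly again, then lifting and moving to the saw key, passing high over the tin.

{"method": "arm_command", "body": {"increments": "0 0 0.001 0; 0 0 0.001 0; 0 0 -0.03 0; 0 0 -0.065 0; 0 -0.03 -0.085 0; -0.003 -0.07 -0.085 0; -0.006 -0.11 -0.085 0; -0.009 -0.15 -0.085 0; -0.012 -0.19 -0.085 0; -0.015 -0.23 -0.085 0; -0.018 -0.27 -0.085 0; -0.019 -0.305 -0.08 0"}}

```text
clock: 11.75
ee_pos: [561.2, 260.2, 99.7]
orientation: [[1.0, 0.001, 0.001], [0.001, -1.0, 0.001], [0.001, -0.001, -1.0]]
wrist_force: [-0.3, 0.1, -0.2]
finger_gap: -0.1
grip_force: 0.0
```

{"method": "arm_command", "body": {"increments": "0 -0.015 0.01 0; 0 -0.025 0.03 0; 0 -0.025 0.035 0; 0 -0.025 0.035 0"}}

```text
clock: 12.08
ee_pos: [559.4, 281.2, 60.5]
orientation: [[1.0, 0.0, -0.006], [0.0, -1.0, -0.003], [-0.006, 0.003, -1.0]]
wrist_force: [0.3, -0.2, -0.5]
finger_gap: -0.2
grip_force: 0.0
```

```bash
python3 - <<'E'
from h import *
s=bot.sense();print(s['clock'],s['ee_pos'],s['wrist_force'])
a=optics.capture('side');b=optics.capture('wrist');
r=lambda im,x,y,w,h:cv2.resize(im[y:y+h,x:x+w],(400,300),interpolation=cv2.INTER_CUBIC)
cv2.imwrite('pics/c5.png',np.hstack([r(a,228,161,80,60),r(b,106,75,300,225)])[:,:,::-1])
for t,z in [('bar_start_top',62),('saw_stop',76),('saw_box',50)]:
  for d in optics.cut_out(t,'wrist')[:2]:
    v,u=np.nonzero(d['region']); p=plane('wrist',np.c_[u,v].astype(float),z)
    rc=cv2.minAreaRect(p[:,:2].astype(np.float32)); print(t,d['score'],np.round(rc[0]),np.round(rc[1]),rc[2])
E
```

```text
12.0833 [559.37243958 281.22444754  60.51836293] [ 0.3148557  -0.15848371 -0.52545448]
bar_start_top 0.83 [567. 281.] [66. 29.] 84.50323486328125
saw_box 0.94 [675. 393.] [58. 25.] 89.85380554199219
saw_box 0.73 [473. 282.] [ 7. 12.] 89.89236450195312
```

View pics/c5.png

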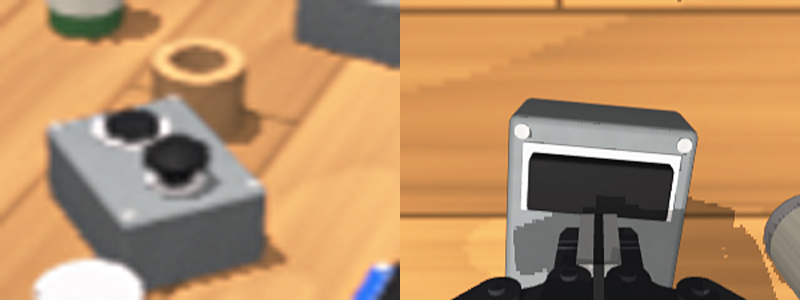

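The round button now sits lower in its ring, so it is pressed. In the wrist view the bar key is centred ahead of the fingertips, at about x 564, y 282. Descending and pressing.

{"method": "arm_command", "body": {"increments": "0.003 0 0 0; 0.003 0 0.01 0; 0.003 0 0.02 0; 0.003 0 0.027 0; 0.003 0 0.029 0; 0.003 0 0.029 0; 0.003 0 0.029 0"}}

```text
clock: 12.92
ee_pos: [564.2, 282.3, 34.8]
orientation: [[1.0, -0.0, -0.001], [-0.0, -1.0, -0.0], [-0.001, 0.0, -1.0]]
wrist_force: [-0.2, 0.3, 0.3]
finger_gap: 0.0
grip_force: 0.0
```

{"method": "arm_command", "body": {"increments": "0 0 0.001 0; 0 0 0.002 0; 0 0 0.003 0; 0 0 0.004 0; 0 0 0.005 0; 0 0 0.005 0"}}

```text
clock: 13.42
ee_pos: [564.4, 282.3, 30.1]
orientation: [[1.0, -0.0, -0.0], [-0.0, -1.0, -0.0], [-0.0, 0.0, -1.0]]
wrist_force: [0.2, 0.1, 0.2]
finger_gap: -0.2
grip_force: 0.0
```

{"method": "arm_command", "body": {"increments": "0 0 0.001 0; 0 0 0.002 0; 0 0 0.003 0; 0 0 0.003 0"}}

```text
clock: 13.75
ee_pos: [564.6, 282.4, 27.7]
orientation: [[1.0, -0.0, 0.0], [-0.0, -1.0, 0.0], [0.0, -0.0, -1.0]]
wrist_force: [-0.3, 0.0, 2.7]
finger_gap: -0.3
grip_force: 0.9
```

{"method": "arm_command", "body": {"increments": "0 0 0.001 0; 0 0 0.002 0; 0 0 0.003 0; 0 0 0.004 0; 0 0 0.005 0; 0 0 0.005 0"}}

```text
clock: 14.25
ee_pos: [564.6, 282.4, 22.2]
orientation: [[1.0, -0.0, 0.0], [-0.0, -1.0, 0.0], [0.0, -0.0, -1.0]]
wrist_force: [-1.6, -0.6, 2.3]
finger_gap: -0.2
grip_force: 1.1
```

{"method": "arm_command", "body": {"increments": "0 0 0.001 0; 0 0 0.002 0; 0 0 0.003 0; 0 0 0.003 0"}}

```text
clock: 14.58
ee_pos: [564.7, 282.5, 22.1]
orientation: [[1.0, -0.0, 0.001], [-0.0, -1.0, 0.0], [0.001, -0.0, -1.0]]
wrist_force: [-5.4, -1.7, 13.3]
finger_gap: 0.1
grip_force: 6.1
```

The key is home, with the same z and force as the round button. Lifting clear and checking.

{"method": "arm_command", "body": {"increments": "0 0 0.001 0; 0 0 0.001 0; 0 0 -0.03 0; 0 0 -0.065 0; 0 0 -0.1 0; 0 0 -0.13 0; 0 0 -0.15 0; 0 0 -0.15 0; 0 0 -0.15 0"}}

```text
clock: 15.33
ee_pos: [565.3, 282.7, 170.3]
orientation: [[1.0, -0.0, 0.003], [-0.0, -1.0, 0.001], [0.003, -0.001, -1.0]]
wrist_force: [0.2, -0.4, -0.6]
finger_gap: 0.1
grip_force: 0.0
```

```bash
python3 - <<'E'
from h import *
s=bot.sense();print(s['clock'],s['ee_pos'],s['wrist_force'])
a=optics.capture('side')
cv2.imwrite('pics/c6.png',cv2.resize(a[130:310,160:360],(800,600)[:2] if 0 else (660,594),interpolation=cv2.INTER_CUBIC)[:,:,::-1])
E
```

```text
15.3333 [565.27006147 282.6943805  170.3455705 ] [ 0.2393648  -0.35322262 -0.63130034]
```

View pics/c6.png

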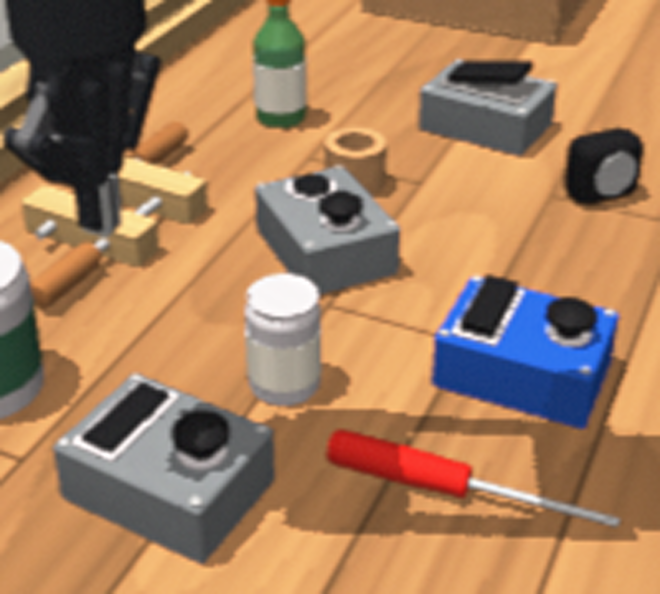

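The side view shows the rocker over at (490,72) of the enlarged crop. The round button at (312,186) and the grey box's bar key at (127,418) are both low in their frames, lower than the unpressed blue one. Both mushroom stops are still up, and everything else in view stands where it was.

```bash
python3 -c "
from workcell import bot
print(bot.job_done())"
```

```text
the job is handed in; nothing more can be done
None
```

I pressed the rocker, the round start button and the grey saw box's bar key fully home in that order, left both stop buttons alone, and handed the job in about 15 s into the 58 s limit; the hand-in returned no verdict.

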